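# Shift the polishing lathe into gear and engage its clutch

### The arm

A 7-joint arm with a two-finger parallel gripper is mounted at the origin on the work surface. World frame = base frame: x ahead of the robot, y to its left, z up, the work surface at z = 0. Lengths are in m, angles in degrees, forces in N, time in s.
With the tool pointing down it reaches from about 0.425 to 0.875 m from the base axis. Payload 4.7 kg.
Tool frame: the origin (TCP) lies midway between the tips of the shut fingers; the grasp point (between the pads) lies 19 mm behind it; z points along the fingers, y is the line along which they close (so a half turn about z gives the same grasp; the last joint's range is limited). The gripper opens to 85 mm and grips with 20 to 120 N. Pads are 22 mm wide; open, the fingers measure 114 mm over their backs; the gripper's body (76 mm by 85 mm) begins 54 mm behind the grasp point. The pads swing forward as they close: fully open they stand 13 mm farther back than shut.
Start: joints at [65.781, 18.392, -4.016, 83.108, 1.295, 78.541, -3.26], TCP at [0.275, -0.589, 0.231] pointing down, gripper open.
Joint ranges: [-163.93, 163.93], [-17.29, 119.83], [-79.2, 71.16], [3.27, 140.29], [-89.18, 269.18], [5.43, 117.66], [-154.24, 154.24]. Speed limits (degrees/s): [147.25, 147.25, 180, 180, 180, 180, 180].

### API

Orientations are given as a 3x3 rotation matrix whose columns are the frame's x, y, z axes.
In Python, from rig import robot gives the robot as it stands. The module is installed in compiled form; this text tells all that it offers.
- The arm moves only by the shell command python3 -m inch 'ROWS'. ROWS is JSON, a list of rows, each a list of 7 numbers: the turn, a rotation vector about the tool's x, y, z in degrees, then the shift along the tool's x, y, z in cm, then the opening, from 0 (shut) to 1 (fully open). In form: [[ax, ay, az, dx, dy, dz, grip], ...]. A call has 1 to 10 rows; each row shifts and turns the commanded pose from where the row before left it, along the tool's axes as they then stand; what a row does not reach is not made up. A row lasts 1/8 s, in which the tool goes at most 62.5 mm and 10.7 degrees, less where a joint would pass 70% of its speed; a pose out of reach is approached as far as the arm can. A call is refused whole if a number of a shift passes 6.25 or a number of a turn 10.7, either way. A call with a gripper value outside its range is refused whole. The fingers move at their own pace and stop on an object; the grip force is fixed at half the most. Time passes only in rows, so rows that do not move let the fingers close. It gives the time, the measured TCP pose, the force, the opening and the grip force at its end, in the units of the state.
- robot.get_obs(): the state, without advancing time (a new reading comes with each control period).
- robot.read_camera(name): name is "scene" or "side" or "wrist"; returns (picture, depth): 480x640x3 uint8, red, green, blue; 480x640 float32, m along the optical axis (not along the pixel's ray), 0 where there is no reading.
- robot.calibration(name): a dict with "fx", "fy", "cx", "cy" (pixels), "position" and "orientation" of the camera in the world. Camera axes: x right, y up, looking along -z (the intrinsics and any distortion apply to the point x, -y, -z); pixel columns grow to the right and rows downward; lengths in m; the calibration is good to about 2 mm. The wrist camera is an equidistant fisheye: a pixel r from the principal point sees the ray r / f radians off the axis. A picture is of the moment at which its call begins: read the wrist's pose just before it. calibration takes no time and is no camera call; for the wrist camera it gives the pose at the moment of the call.
- robot.close_job(): hands the job in; it is judged then, once.
Trained networks look in the newest picture that a camera, given by its name, has taken for a name from the list of things; names that differ only in an ending like _2 or _b are one class to them, and where a whole thing is asked for, a point or a joint stands for the part that bears it (a point fixed in the world has none). Each returns a list of dicts, best first, with "p" (0 to 1); they miss things now and then, are a little off and sometimes report something else, mostly with a low value. They report only what shows in the picture. A call takes as long as a camera call.
- robot.boxes_of(camera, target): "pixel" ([column, row] in pixels, amid what is visible of it).
- robot.pinpoint(camera, target): "pixel" ([column, row] in pixels: a listed point, or the origin of a listed thing).
The state is a dict: "clock": time; "joint_pos": joint angles; "joint_velocities": joint speeds; "joint_torque": joint torques, N m; "tcp_pos": TCP position; "tcp_rot": TCP orientation; "ft_force": force on the tool from outside, world axes, zero at the start; "moment": the same for the moment, N m; "width": finger opening in m; "grip_force": force on a finger pad.
Only numpy, scipy, OpenCV 4.12 (cv2) and the standard library are available. Lean on these libraries where they do the work, as an engineer would, in place of code of your own. Each camera call takes 0.05 s, during which the arm holds its last target. There are 200 camera calls.

### The job

The polishing lathe stands in neutral with its clutch out. Pull its red selector knob up against the spring, turn the pointer round to the yellow dot and let the knob drop fully home into that detent, feeling for the detent and never forcing the knob against it; only then push the black-balled clutch lever fully over towards the motor and let go. Leave the glass, the jacks and the tin where they are.

Things in the scene. Friction and masses are not known exactly. Their poses are not given: they have to be found in the camera images.
- headstock: fixed green bench polishing lathe. Origin: on the bench, on the selector's vertical axis; x points from the front (the robot's side) to the grey motor at the back, y to the left, z up. Gear case from x = -85 to 115 and y = -100 to 100 mm, its top 130 mm above the bench. A white dot on the top in front of the knob marks neutral, where the knob stands at the start.
- felt_wheel (a point): centre of the pale felt polishing wheel on the lathe's left: 180 mm diameter, 40 mm thick along the headstock's y, its top 202 mm above the bench. Keep clear of it
- selector: selector knob; origin on its turning axis, at bench height when home; its -x is where the pointer points (neutral: the headstock's -x). Black skirt 84 mm across, its top 153.5 mm above the bench when home; on it a red bar grip with white line, 62 mm long (x), 14 wide, 34 tall. Slides up 14 mm against a spring (8 N when home, 13 N at the top, weight included); turns 80 degrees either way.
- selector_grip (a point): point on the knob's axis inside the bar grip, 176 mm above the bench when home, 184 mm when its dog rides on the ring: a good height for the middle of the pads (fingers reaching 19 mm lower end just above the skirt)
- selector_pointer (a point): tip of the pointer: on the skirt's top, 38 mm from the knob's axis
- selector_dog (a point): foot of the square-ended steel dog under the skirt, below the pointer, 30 mm from the axis. Home, it sits 8 mm deep in a hole of the detent ring, with 2 degrees of play either side: the knob turns only when lifted more than 8 mm. Let go between holes the dog rides on the ring (spring push about 11 N, slippery) and the knob stays 8 mm up; over a hole the spring drops it home.
- detent_ring (a point): centre of the fixed detent ring's top, 142 mm above the bench, on the knob's axis, hidden under the skirt. Three holes: neutral, and one for each gear 47 to 73 degrees left and right of neutral, set by the fitter, not the same on both sides or on two lathes, and not shown better by the dots. The dog must not bear on the ring or on a hole's wall with more than 40 N.
- dot_yellow: yellow dot of paint, 14 mm across, on the top of the gear case 54 mm from the knob's axis, 60 degrees to the left or to the right of neutral (painted by hand, to about 3 mm): marks the wanted gear. It may be on either side.
- dot_red: red dot of paint, likewise, on the other side: marks the other gear
- clutch (a joint): angle of the clutch lever in rad: 0 = out, leaning 0.5 rad to the front; 1.0 = fully engaged at its stop, leaning 0.5 rad towards the motor. It swings about the headstock's y axis, moves with about 3 N at the ball and stays where it is left. It starts between 0 and 0.12.
- clutch_ball (a point): centre of the black ball, 32 mm diameter, on the end of the clutch lever (steel rod 12 mm thick) on the right (-y) side of the lathe. The lever's pivot lies at x = 10, y = -115, z = 85 mm in the headstock's frame; the ball runs at y = -135 mm on a circle of 110 mm radius about it.
- elephant: small elephant of orange and clear glass, 150 mm long and 97 mm tall, standing on the bench; origin under its middle. Leave alone
- paperweight: green glass paperweight, 72 mm across, 52 mm tall; origin in its underside. Leave alone
- polish_tin: tin of polish, 72 mm across, 85 mm tall; origin in its underside. Leave alone
- jacks: steel glassblower's jacks (sprung tongs), 220 mm long, 10 mm thick, lying on the bench; origin in the middle. Leave alone

How it is judged (in metres and radians):
On the way, in this order (a step that is already met when the one before it is completed fails the run):
1. the selector has dropped home in the yellow gear's detent (z of selector_grip in the frame of headstock below 0.178 m and horizontal distance between selector_pointer and dot_yellow below 0.03 m), for 0.3 s.
2. the clutch lever is fully over towards the motor (all of step 1 and value of joint clutch above 0.92 rad), for 0.2 s.
At the end, for the whole second after the job is handed in: The selector is home in the detent at the yellow dot (at most 2 mm above its home height, pointer within 30 mm of the dot, as only that detent allows), the clutch lever is past 0.92 of its 1.0 rad, and the elephant, paperweight, tin and jacks are within 20 mm of where they stood (all of step 2 and distance of each of elephant, paperweight, polish_tin, jacks from where it was at the start of the episode below 0.02 m); the robot touches nothing.
It fails at once if the selector is forced: more than 40 N between its dog and the detent ring (contact force between selector and headstock above 40 N).
It fails at once if the clutch lever is pushed in (past 0.4 rad) while the selector is not home in the yellow gear (value of joint clutch above 0.4 rad and not (z of selector_grip in the frame of headstock below 0.178 m and horizontal distance between selector_pointer and dot_yellow below 0.03 m)).
It fails at once if the glass, the jacks or the tin is moved by more than 20 mm (distance of any of elephant, paperweight, polish_tin, jacks from where it was at the start of the episode above 0.02 m).
It also fails if it takes over 56 s, if anything falls off the work surface, if the arm or the gripper's body presses on something with over 40 N, if the wrist force passes 120 N, or if a joint passes its speed limit or range.

## Working session

There is one attempt and no reset: what is moved stays moved. The work goes in short steps, Python scripts to look and compute and a shell command to move; the robot and the scene stay as the last step left them, time stands still between calls to the robot, and variables do not carry over. Pictures are saved under pics/ and viewed, at most 10 in all, crops included, and the job is handed in when it is done.

```bash
mkdir -p pics; cat > h.py <<'E'
from rig import robot
import numpy as np, cv2
def ray(cam,px):
    c=robot.calibration(cam);R=np.array(c["orientation"]);p=np.array(c["position"])
    u=(px[0]-c["cx"])/c["fx"];v=(px[1]-c["cy"])/c["fy"]
    if cam=="wrist":
        r=np.hypot(u,v);s=np.sin(r)/max(r,1e-9);d=np.array([u*s,-v*s,-np.cos(r)])
    else: d=np.array([u,-v,-1.])
    return p,R@d
def atz(cam,px,z):
    p,d=ray(cam,px);return p+d*(z-p[2])/d[2]
def snap(cam,name):
    im,de=robot.read_camera(cam);cv2.imwrite("pics/"+name,im[:,:,::-1]);return im,de
E
python3 - <<'E'
from h import *
o=robot.get_obs();print(o["clock"],o["tcp_pos"],o["tcp_rot"],o["width"])
H=dict(headstock=0,selector=0.0,selector_grip=.176,selector_pointer=.1535,dot_yellow=.13,dot_red=.13,clutch_ball=.17,felt_wheel=.112,detent_ring=.142,elephant=0,paperweight=0,polish_tin=0,jacks=0.005)
ims=[]
for c in("scene","side"):
    im,d=snap(c,c+"0.png");ims.append(im)
    for n,z in H.items():
        for r in robot.pinpoint(c,n)[:1]: print(c,n,round(r["p"],2),np.round(r["pixel"]),np.round(atz(c,r["pixel"],z),3))
E
```

```text
0.0 [ 0.27468265 -0.58851955  0.23021066] [[ 9.06095143e-01  4.23072954e-01 -9.31249414e-04]
 [ 4.23073958e-01 -9.06093593e-01  1.68118315e-03]
 [-1.32536009e-04 -1.91729926e-03 -9.99998153e-01]] 0.08553783435534251
scene headstock 0.94 [312. 283.] [ 0.546 -0.008  0.   ]
scene selector_grip 0.88 [311. 216.] [ 0.543 -0.008  0.176]
scene selector_pointer 0.81 [318. 213.] [ 0.502 -0.006  0.153]
scene dot_yellow 0.41 [258. 184.] [ 0.411 -0.161  0.13 ]
scene dot_red 0.55 [339. 228.] [0.51  0.038 0.13 ]
scene clutch_ball 0.73 [255. 184.] [ 0.466 -0.146  0.17 ]
scene felt_wheel 0.75 [399. 279.] [0.601 0.171 0.112]
scene detent_ring 0.68 [307. 227.] [ 0.536 -0.018  0.142]
scene elephant 0.76 [415. 263.] [0.432 0.191 0.   ]
scene paperweight 0.33 [313. 282.] [ 0.543 -0.006  0.   ]
scene polish_tin 0.87 [188. 252.] [ 0.521 -0.295 -0.   ]
scene jacks 0.92 [248. 209.] [ 0.351 -0.217  0.005]
side headstock 0.72 [309. 285.] [0.537 0.001 0.   ]
side selector 0.47 [332. 222.] [ 0.533 -0.193  0.   ]
side selector_grip 0.59 [308. 217.] [ 0.539 -0.006  0.176]
side selector_pointer 0.62 [325. 230.] [ 0.508 -0.003  0.153]
side dot_yellow 0.43 [332. 226.] [ 0.502 -0.042  0.13 ]
side dot_red 0.49 [309. 253.] [0.527 0.035 0.13 ]
side clutch_ball 0.58 [350. 173.] [ 0.493 -0.156  0.17 ]
side felt_wheel 0.82 [241. 311.] [0.609 0.171 0.112]
side detent_ring 0.97 [308. 233.] [ 0.539 -0.001  0.142]
side elephant 0.76 [345. 381.] [0.428 0.194 0.   ]
side paperweight 0.77 [377. 298.] [0.401 0.002 0.   ]
side polish_tin 0.58 [346. 193.] [ 0.521 -0.299  0.   ]
side jacks 0.57 [413. 229.] [ 0.352 -0.205  0.005]
```

View pics/scene0.png

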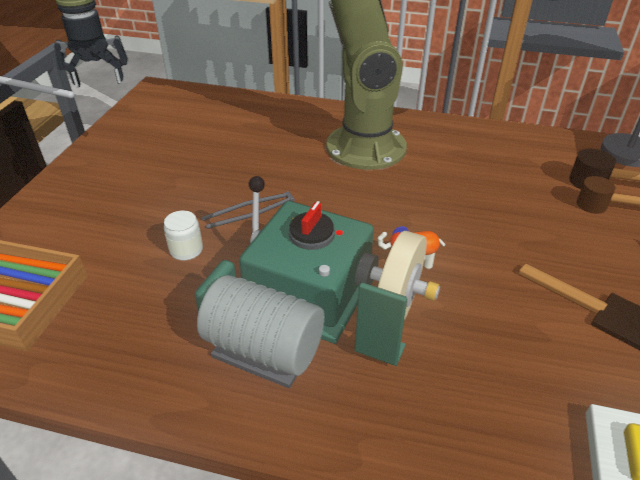

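View pics/side0.png

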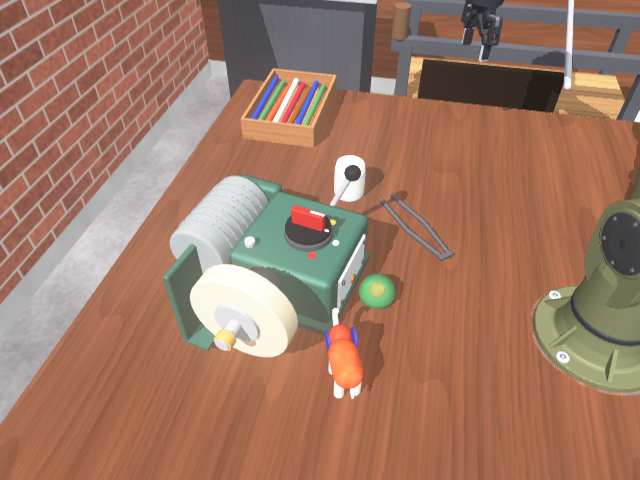

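The yellow dot is on the right (-y side), at about (333,222) in the side picture. Red is at (311,256) and neutral white at (336,243). I'll work out the headstock's yaw next.

```bash
python3 - <<'E'
from h import *
im=cv2.imread("pics/side0.png");hsv=cv2.cvtColor(im,cv2.COLOR_BGR2HSV)
for n,(c,r),m in[("white",(336,243),(hsv[...,1]<60)&(hsv[...,2]>150)),("yellow",(333,222),cv2.inRange(hsv,(18,120,130),(35,255,255))>0),("red",(311,256),cv2.inRange(hsv,(0,150,130),(8,255,255))>0)]:
    ys,xs=np.nonzero(m[r-6:r+7,c-7:c+8]);px=(xs.mean()+c-7,ys.mean()+r-6) if len(xs) else (c,r)
    p=atz("side",px,.13);a=p-np.array([.540,-.005,.13]);print(n,len(xs),px,p.round(3),np.hypot(*a[:2]).round(3),np.degrees(np.arctan2(-a[1],-a[0])).round(1))
E
```

```text
white 40 (np.float64(335.35), np.float64(242.475)) [ 0.488 -0.001  0.13 ] 0.052 -4.7
yellow 26 (np.float64(332.5), np.float64(221.8846153846154)) [ 0.504 -0.053  0.13 ] 0.06 53.3
red 34 (np.float64(311.3235294117647), np.float64(254.91176470588238)) [0.523 0.039 0.13 ] 0.048 -68.5
```

```bash
python3 -m inch '[[0,0,0,0,0,-5,1],[0,0,0,3,-2.6,-3,1],[0,0,0,4.4,-3.8,0,1],[0,0,0,4.4,-3.8,0,1],[0,0,0,4.4,-3.8,0,1],[0,0,0,4.4,-3.8,0,1],[0,0,0,4.4,-3.8,0,1],[0,0,0,4.4,-3.8,0,1],[0,0,0,4.4,-3.8,0,1],[0,0,0,4.4,-3.8,0,1]]'
python3 -m inch '[[0,0,0,4.4,-3.8,0,1],[0,0,0,4.4,-3.8,0,1],[0,0,0,1.5,-1,0,1],[0,0,10.3,0,0,0,1],[0,0,10.3,0,0,0,1],[0,0,10.3,0,0,0,1],[0,0,0,0,0,0,1]]'
python3 - <<'E'
from h import *
o=robot.get_obs();print(o["clock"],o["tcp_pos"],o["tcp_rot"],o["joint_pos"])
snap("wrist","w1.png")
for n,z in dict(selector_grip=.176,selector_pointer=.1535,dot_yellow=.13,dot_red=.13,clutch_ball=.18,detent_ring=.142).items():
    for r in robot.pinpoint("wrist",n)[:1]: print(n,round(r["p"],2),np.round(r["pixel"]),np.round(atz("wrist",r["pixel"],z),4))
E
```

```text
clock: 2.65
tcp_pos: [0.482, -0.1266, 0.3117]
tcp_rot: [[0.906, 0.423, 0.001], [0.423, -0.906, -0.001], [0.0, 0.001, -1.0]]
ft_force: [1.1, -1.6, -0.7]
width: 0.0855
grip_force: 0.0
clock: 3.52
tcp_pos: [0.5384, -0.0068, 0.3114]
tcp_rot: [[0.995, -0.1, 0.0], [-0.1, -0.995, -0.0], [0.0, 0.0, -1.0]]
ft_force: [-0.9, 0.9, 0.3]
width: 0.0854
grip_force: 0.0
3.525 [ 0.53842225 -0.00681227  0.31139412] [[ 9.94956907e-01 -1.00303153e-01  1.72422878e-04]
 [-1.00303117e-01 -9.94956905e-01 -2.06743114e-04]
 [ 1.92290319e-04  1.88405938e-04 -9.99999964e-01]] [  29.60083587    5.00331364  -33.71460074   90.72440968    2.79738669
   85.10728397 -100.00781556]
selector_grip 0.68 [329. 224.] [ 0.5386 -0.0121  0.176 ]
selector_pointer 0.86 [322. 259.] [ 0.5015 -0.0029  0.1535]
dot_yellow 0.74 [373. 242.] [ 0.5042 -0.0508  0.13  ]
dot_red 0.59 [271. 235.] [0.5204 0.0422 0.13  ]
clutch_ball 0.51 [324. 241.] [ 0.5267 -0.007   0.18  ]
detent_ring 0.66 [323. 241.] [ 0.5138 -0.0058  0.142 ]
```

View pics/w1.png

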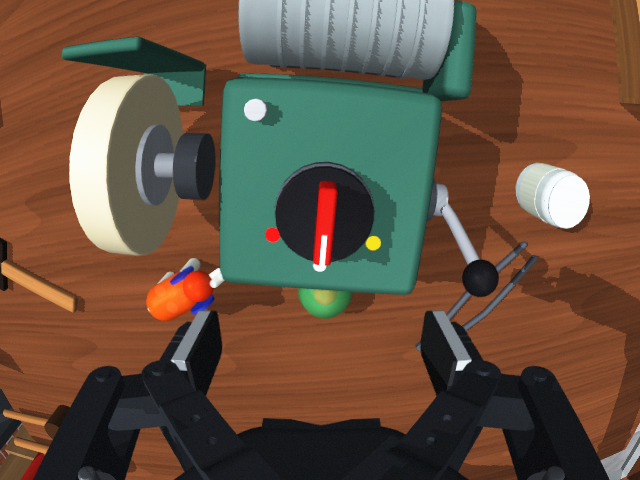

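The wrist picture shows the knob skirt centred near (324,213), the bar running from (327,185) to the pointer at (320,266), yellow at (373,242) and red at (273,235). The ball is at (481,278). I'll measure the skirt and bar more closely.

```bash
python3 - <<'E'
from h import *
im=cv2.imread("pics/w1.png");hsv=cv2.cvtColor(im,cv2.COLOR_BGR2HSV)
W=np.zeros(im.shape[:2],bool);W[155:275,265:385]=1
red=((cv2.inRange(hsv,(0,150,100),(8,255,255))>0)|((hsv[...,1]<40)&(hsv[...,2]>170)))&W;red[:,:295]=0;red[:,355:]=0
bl=(hsv[...,2]<60)&W
m=((bl|red)*255).astype(np.uint8);m=cv2.morphologyEx(m,cv2.MORPH_OPEN,np.ones((5,5)))
h=cv2.convexHull(np.concatenate(cv2.findContours(m,0,2)[0]))[:,0]
P=np.array([atz("wrist",p,.1525)[:2] for p in h]);c,r=cv2.minEnclosingCircle(P.astype(np.float32));print("skirt",c,r,cv2.boundingRect(h))
A=np.c_[2*P,np.ones(len(P))];s=np.linalg.lstsq(A,(P**2).sum(1),rcond=None)[0];print("fit",s[:2],np.sqrt(s[2]+s[:2]@s[:2]))
# bar: bright red top
print("red hsv sample",hsv[225,326],hsv[225,318],hsv[200,322:336:2].tolist())
ys,xs=np.nonzero(red);Q=np.array([atz("wrist",(x,y),.1875)[:2] for x,y in zip(xs,ys)])
R=cv2.minAreaRect(Q.astype(np.float32));print(R)
E
```

```text
skirt (0.5357383489608765, -0.007348269689828157) 0.04621909558773041 (276, 166, 98, 105)
fit [ 0.53800701 -0.00913082] 0.04230397215765936
red hsv sample [  1 226 245] [  1 235 242] [[1, 227, 245], [1, 226, 246], [1, 228, 245], [1, 225, 244], [1, 227, 244], [1, 230, 243], [1, 232, 211]]
((0.5397380590438843, -0.008719473145902157), (0.013878668658435345, 0.07088279724121094), 79.36394500732422)
```

```bash
python3 -m inch '[[0,0,4,0,0.2,0,1],[0,0,0,0,0,5,1],[0,0,0,0,0,5,1],[0,0,0,0,0,3.5,1],[0,0,0,0,0,1.5,1],[0,0,0,0,0,0.4,1],[0,0,0,0,0,0,1]]'
python3 - <<'E'
from h import *
snap("wrist","w2.png")
E
```

```text
clock: 4.75
tcp_pos: [0.5392, -0.0088, 0.1585]
tcp_rot: [[0.985, -0.171, 0.002], [-0.171, -0.985, -0.0], [0.002, -0.0, -1.0]]
ft_force: [-0.7, 1.7, 0.6]
width: 0.0851
grip_force: 0.0
```

View pics/w2.png

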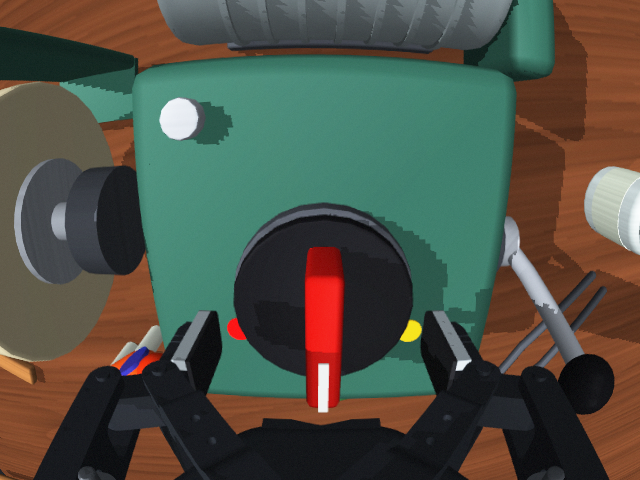

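The bar sits centred (column 323) between the pads (columns 205 and 440) and square to them, so I'll close.

```bash
python3 -m inch '[[0,0,0,0,0,0,0],[0,0,0,0,0,0,0],[0,0,0,0,0,0,0],[0,0,0,0,0,0,0],[0,0,0,0,0,0,0],[0,0,0,0,0,0,0]]'; python3 -m inch '[[0,0,0,0,0,0,0],[0,0,0,0,0,0,0]]'
```

```text
clock: 5.55
tcp_pos: [0.5382, -0.0096, 0.1576]
tcp_rot: [[0.985, -0.172, -0.0], [-0.172, -0.985, -0.001], [0.0, 0.001, -1.0]]
ft_force: [-1.6, -1.7, 3.3]
width: 0.0127
grip_force: 59.5
clock: 5.8
tcp_pos: [0.5382, -0.0095, 0.1576]
tcp_rot: [[0.985, -0.172, -0.0], [-0.172, -0.985, -0.001], [0.0, 0.001, -1.0]]
ft_force: [-3.3, -2.6, 5.5]
width: 0.0131
grip_force: 59.6
```

```bash
python3 -m inch '[[0,0,0,0,0,-0.3,0],[0,0,0,0,0,-0.3,0],[0,0,0,0,0,-0.3,0],[0,0,0,0,0,-0.25,0],[0,0,0,0,0,0,0],[0,0,0,0,0,0,0]]'
```

```text
clock: 6.55
tcp_pos: [0.5381, -0.0095, 0.1666]
tcp_rot: [[0.985, -0.172, -0.001], [-0.172, -0.985, 0.0], [-0.001, 0.0, -1.0]]
ft_force: [4.9, -3.7, -11.2]
width: 0.0129
grip_force: 58.4
```

```bash
python3 -m inch '[[0,0,0,0,0,-0.2,0],[0,0,-3,0,0,0,0],[0,0,-3,0,0,0,0],[0,0,0,0,0,0,0]]'; python3 -c "
from h import *
o=robot.get_obs();print(o['moment'],o['ft_force'])"
```

```text
clock: 7.05
tcp_pos: [0.5381, -0.0097, 0.1685]
tcp_rot: [[0.998, -0.068, -0.001], [-0.068, -0.998, 0.0], [-0.001, 0.0, -1.0]]
ft_force: [5.1, -4.3, -11.7]
width: 0.0132
grip_force: 58.4
[-0.84646976 -1.05970507  0.03292862] [  5.05227656  -4.26137082 -11.74743193]
```

```bash
python3 -m inch '[[0,0,-6,0,0,0,0],[0,0,-6,0,0,0,0],[0,0,-6,0,0,0,0],[0,0,-6,0,0,0,0],[0,0,-6,0,0,0,0],[0,0,-5,0,0,0,0],[0,0,0,0,0,0,0],[0,0,0,0,0,0.2,0],[0,0,0,0,0,0.1,0],[0,0,0,0,0,0,0]]'; python3 -c "
from h import *
o=robot.get_obs();print(o['moment'],o['ft_force'],np.degrees(np.arctan2(o['tcp_rot'][1][0],o['tcp_rot'][0][0])))"
```

```text
clock: 8.3
tcp_pos: [0.5382, -0.0104, 0.1657]
tcp_rot: [[0.857, 0.516, -0.0], [0.516, -0.857, -0.001], [-0.001, 0.0, -1.0]]
ft_force: [4.6, -5.9, -10.9]
width: 0.0132
grip_force: 58.8
[-1.07515588 -1.02562651 -0.02898126] [  4.60227173  -5.87416097 -10.92623798] 31.069312385211152
```

```bash
cat > s.py <<'E'
from h import *
o=robot.get_obs();R=o["tcp_rot"]
print("turned %.2f"%(np.degrees(np.arctan2(R[1][0],R[0][0]))+9.9),"z %.4f"%o["tcp_pos"][2],"F",np.round(o["ft_force"],1),"Mz %.2f"%o["moment"][2],o["clock"])
E
python3 -m inch '[[0,0,0,0,0,0.1,0],[0,0,0,0,0,0.05,0],[0,0,0,0,0,0,0],[0,0,0,0,0,0,0]]' >/dev/null; python3 s.py
python3 -m inch '[[0,0,-1,0,0,0,0],[0,0,-1,0,0,0,0],[0,0,-1,0,0,0,0],[0,0,0,0,0,0,0]]'>/dev/null; python3 s.py
```

```text
turned 40.96 z 0.1655 F [ 0.6 -6.1 -4.8] Mz -0.04 8.8
turned 43.95 z 0.1655 F [ 2.4 -6.1 -4.4] Mz -0.06 9.3
```

```bash
python3 -m inch '[[0,0,-1,0,0,0,0],[0,0,-1,0,0,0,0],[0,0,-1,0,0,0,0],[0,0,0,0,0,0,0]]'>/dev/null; python3 s.py
```

```text
turned 46.95 z 0.1654 F [ 2.  -4.9 -5.3] Mz -0.09 9.8
```

```bash
python3 -m inch '[[0,0,-1,0,0,0,0],[0,0,-1,0,0,0,0],[0,0,0,0,0,0,0]]'>/dev/null; python3 s.py
```

```text
turned 48.95 z 0.1653 F [ 2.6 -5.3 -5.8] Mz -0.04 10.175
```

```bash
python3 -m inch '[[0,0,-1,0,0,0.03,0],[0,0,-1,0,0,0,0],[0,0,0,0,0,0,0]]'>/dev/null; python3 s.py
```

```text
turned 50.97 z 0.1643 F [ 4.5 -4.8 -9.4] Mz 0.06 10.55
```

```bash
python3 -m inch '[[0,0,-1,0,0,0,0],[0,0,-1,0,0,0,0],[0,0,0,0,0,0,0]]'>/dev/null; python3 s.py
```

```text
turned 52.96 z 0.1642 F [  4.   -5.5 -10. ] Mz 0.01 10.925
```

The knob dropped 1 mm and the ring load vanished, so the hole was entered between 49 and 51 degrees. I'll back off 1 degree and lower gently.

```bash
python3 -m inch '[[0,0,1,0,0,0,0],[0,0,0,0,0,0.15,0],[0,0,0,0,0,0.15,0],[0,0,0,0,0,0,0]]'>/dev/null; python3 s.py
```

```text
turned 51.95 z 0.1613 F [ 3.6 -5.9 -8.1] Mz -0.03 11.425
```

```bash
python3 -m inch '[[0,0,0,0,0,0.1,0],[0,0,0,0,0,0.1,0],[0,0,0,0,0,0.1,0],[0,0,0,0,0,0,0]]'>/dev/null; python3 s.py
```

```text
turned 51.95 z 0.1585 F [ 4.  -5.1 -7. ] Mz -0.03 11.925
```

```bash
python3 -m inch '[[0,0,0,0,0,0.08,0],[0,0,0,0,0,0,0],[0,0,0,0,0,0,1],[0,0,0,0,0,0,1],[0,0,0,0,0,0,1],[0,0,0,0,0,0,1],[0,0,0,0,0,0,1]]'; python3 s.py
python3 -m inch '[[0,0,0,0,0,-2,1],[0,0,0,0,0,-5,1],[0,0,0,0,0,-5,1],[0,0,0,0,0,-3,1],[0,0,0,0,0,0,1]]'; python3 - <<'E'
from h import *
im,d=snap("wrist","w3.png")
g=atz
for n,z in dict(selector_grip=.176,selector_pointer=.1535,dot_yellow=.13,clutch_ball=.18).items():
    for r in robot.pinpoint("wrist",n)[:1]:
        p=np.array(r["pixel"]);print(n,round(r["p"],2),p.round(),atz("wrist",p,z).round(4),"depth",d[int(p[1]),int(p[0])])
E
```

```text
clock: 12.8
tcp_pos: [0.5383, -0.0087, 0.1593]
tcp_rot: [[0.742, 0.671, 0.0], [0.671, -0.742, -0.0], [0.0, 0.0, -1.0]]
ft_force: [-0.1, -0.2, -0.6]
width: 0.0855
grip_force: 0.0
turned 52.04 z 0.1593 F [-0.1 -0.2 -0.6] Mz -0.02 12.8
clock: 13.42
tcp_pos: [0.5396, -0.0086, 0.312]
tcp_rot: [[0.742, 0.671, 0.005], [0.671, -0.742, -0.001], [0.003, 0.004, -1.0]]
ft_force: [-0.8, 0.4, 0.3]
width: 0.0853
grip_force: 0.0
selector_grip 0.62 [325. 226.] [ 0.5402 -0.0095  0.176 ] depth 0.27869406
selector_pointer 0.83 [319. 263.] [ 0.5062 -0.033   0.1535] depth 0.2883707
dot_yellow 0.61 [328. 268.] [ 0.5007 -0.0493  0.13  ] depth 0.2905848
clutch_ball 0.75 [381. 362.] [ 0.4792 -0.1343  0.18  ] depth 0.3088739
```

View pics/w3.png

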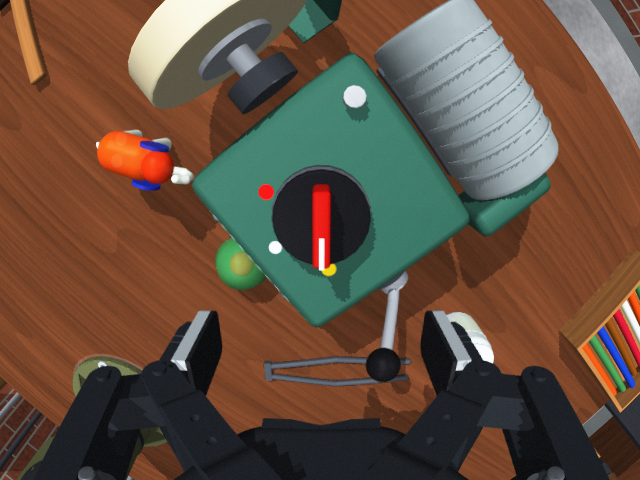

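```bash
python3 -m inch '[[0,0,10.4,0,0,0,0],[0,0,10.4,0,0,0,0],[0,0,10.4,0,0,0,0],[0,0,10.4,0,0,0,0],[0,0,10.4,0,0,0,0],[0,0,0,-2.8,4.5,0,0],[0,0,0,-2.8,4.5,0,0],[0,0,0,-2.7,4.5,0,0],[0,0,0,0,0,0,0],[0,0,0,0,0,0,0]]'; python3 - <<'E'
from h import *
im,d=snap("wrist","w4.png");c=robot.calibration("wrist");R=np.array(c["orientation"]);p=np.array(c["position"])
for n in("selector_grip","clutch_ball","polish_tin","dot_yellow"):
    for r in robot.pinpoint("wrist",n)[:1]:
        q=np.array(r["pixel"]);o,v=ray("wrist",q);dd=d[int(q[1]),int(q[0])];k=dd/(v@-R[:,2]);w=o+v*k
        a=w-np.array([.5385,-.009,0]);x=np.array([.985,-.17,0]);y=np.array([.17,.985,0]);print(n,round(r["p"],2),q.round(),w.round(4),"h",(a@x).round(4),(a@y).round(4))
E
```

```text
clock: 14.92
tcp_pos: [0.4334, -0.127, 0.3087]
tcp_rot: [[0.985, -0.171, -0.0], [-0.171, -0.985, 0.001], [-0.001, -0.001, -1.0]]
ft_force: [-0.4, -0.1, 0.7]
width: 0.0001
grip_force: 0.0
selector_grip 0.98 [150. 129.] [ 0.535  -0.0132  0.188 ] h -0.0028 -0.0048
clutch_ball 0.83 [321. 160.] [ 0.4871 -0.1347  0.2003] h -0.0293 -0.1325
polish_tin 0.87 [454. 100.] [ 0.5157 -0.2754  0.0842] h 0.0229 -0.2662
dot_yellow 0.59 [225. 150.] [ 0.5032 -0.0525  0.1295] h -0.0274 -0.0489
```

View pics/w4.png

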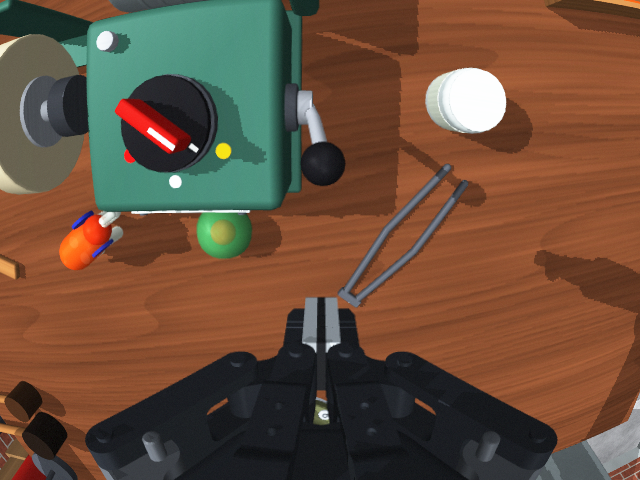

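The bar top reads 188 mm, so the knob is home, and the pointer is by the yellow dot. The ball, at (322,163), lies straight ahead of the shut fingers at column 321, so I'll descend and push.

```bash
python3 -m inch '[[0,0,0,0,0.1,5,0],[0,0,0,0,0,5,0],[0,0,0,0,0,3.5,0],[0,0,0,0,0,0,0],[0,0,0,1,0,0,0],[0,0,0,1,0,0,0],[0,0,0,1,0,0,0],[0,0,0,1,0,0,0],[0,0,0,0,0,0,0]]'; python3 s.py
```

```text
clock: 16.3
tcp_pos: [0.4737, -0.1356, 0.1749]
tcp_rot: [[0.985, -0.171, 0.001], [-0.171, -0.985, -0.0], [0.001, -0.0, -1.0]]
ft_force: [-0.1, -0.2, -0.2]
width: 0.0001
grip_force: 0.2
turned 0.04 z 0.1749 F [-0.1 -0.2 -0.2] Mz -0.01 16.3
```

```bash
python3 -m inch '[[0,0,0,1.2,0,0,0],[0,0,0,1.2,0,0,0],[0,0,0,1.2,0,0,0],[0,0,0,1.2,0,0,0],[0,0,0,1.2,0,0,0]]'; python3 s.py;  python3 - <<'E'
from h import *
snap("wrist","w5.png")
E
```

```text
clock: 16.92
tcp_pos: [0.5317, -0.146, 0.1733]
tcp_rot: [[0.985, -0.172, -0.002], [-0.172, -0.985, 0.0], [-0.002, 0.0, -1.0]]
ft_force: [-4.5, 0.2, -3.6]
width: 0.0001
grip_force: 2.0
turned 0.02 z 0.1733 F [-4.5  0.2 -3.6] Mz -0.04 16.925
```

View pics/w5.png

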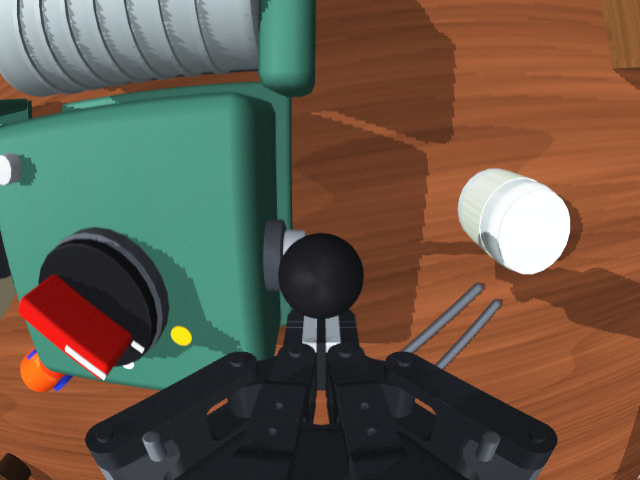

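The fingertips are pushing the ball squarely (ball at (321,275)). The last stretch goes slowly.

```bash
python3 -m inch '[[0,0,0,0.6,0,0,0],[0,0,0,0.6,0,0,0],[0,0,0,0.5,0,0,0],[0,0,0,0,0,0,0]]'; python3 s.py
```

```text
clock: 17.48
tcp_pos: [0.5488, -0.1485, 0.1742]
tcp_rot: [[0.985, -0.171, 0.001], [-0.171, -0.985, 0.0], [0.0, -0.0, -1.0]]
ft_force: [-3.1, 1.3, -3.0]
width: -0.0002
grip_force: 1.4
turned 0.04 z 0.1742 F [-3.1  1.3 -3. ] Mz 0.02 17.475
```

```bash
python3 -m inch '[[0,0,0,0.4,0,0,0],[0,0,0,0.3,0,0,0],[0,0,0,0,0,0,0]]'; python3 s.py
```

```text
clock: 17.85
tcp_pos: [0.551, -0.149, 0.174]
tcp_rot: [[0.985, -0.171, -0.01], [-0.171, -0.985, 0.001], [-0.01, 0.0, -1.0]]
ft_force: [-15.8, 3.4, 4.9]
width: -0.0001
grip_force: 8.3
turned 0.03 z 0.1740 F [-15.8   3.4   4.9] Mz -0.06 17.85
```

At the stop: the force rose to 16 N with little motion. I'll nudge once more, back off, rise and check.

```bash
python3 -m inch '[[0,0,0,0.15,0,0,0],[0,0,0,0,0,0,0],[0,0,0,0,0,0,0],[0,0,0,-1,0,0,0],[0,0,0,-4,0,0,0],[0,0,0,0,0,-5,0],[0,0,0,0,0,-5,0],[0,0,0,0,0,-3,0],[0,0,0,0,0,0,0],[0,0,0,0,0,0,0]]'; python3 - <<'E'
from h import *
im,d=snap("wrist","w6.png");c=robot.calibration("wrist");R=np.array(c["orientation"])
for n in("selector_grip","clutch_ball"):
    for r in robot.pinpoint("wrist",n)[:1]:
        q=np.array(r["pixel"]);o,v=ray("wrist",q);dd=d[int(q[1]),int(q[0])];w=o+v*dd/(v@-R[:,2])
        w2=atz("wrist",q,.1815 if n=="clutch_ball" else .176)
        for s in(w,w2):
            a=s-np.array([.5385,-.009,0]);print(n,round(r["p"],2),q.round(),s.round(4),"h",(a@[.985,-.17,0]).round(4),(a@[.17,.985,0]).round(4))
E
```

```text
clock: 19.1
tcp_pos: [0.5081, -0.1417, 0.3043]
tcp_rot: [[0.985, -0.171, 0.002], [-0.171, -0.985, -0.001], [0.002, 0.0, -1.0]]
ft_force: [-0.5, 0.0, -0.4]
width: -0.0001
grip_force: 0.0
selector_grip 0.77 [156. 219.] [ 0.5402 -0.0163  0.1845] h 0.0029 -0.0069
selector_grip 0.77 [156. 219.] [ 0.5386 -0.0118  0.176 ] h 0.0006 -0.0027
clutch_ball 0.83 [317. 134.] [ 0.5786 -0.1505  0.1965] h 0.0636 -0.1326
clutch_ball 0.83 [317. 134.] [ 0.578  -0.1502  0.1815] h 0.0629 -0.1324
```

View pics/w6.png

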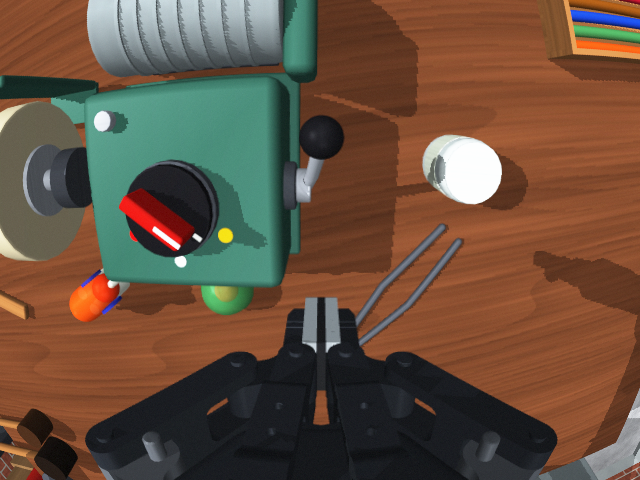

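The ball, at (321,137), measures x = 63 mm, which is its fully engaged position. The knob is home at the yellow dot and nothing is being touched.

```bash
python3 -c "
from rig import robot
print(robot.close_job())"
```

```text
the job is handed in; nothing more can be done
None
```

The job is handed in: by my last measurements the selector is home in the yellow gear's detent (found about 52 degrees right of neutral) and the clutch is fully over to its stop, at about 19 of the 56 s. The arm stood clear, and I never touched the glass, jacks or tin. No verdict came back.

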